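# Put the glassware back on its own equipment

### The arm

A 6-joint arm with a two-finger parallel gripper is mounted at the origin on the work surface. World frame = base frame: x ahead of the robot, y to its left, z up, the work surface at z = 0. Lengths are in m, angles in rad, forces in N, time in s.
With the tool pointing down it reaches from about 0.375 to 0.9 m from the base axis. Payload 3.1 kg.
Tool frame: the origin (TCP) lies on the centre line of the jaws, within the pads' length; the fingertips stand 8 mm ahead of it and the grasp point (between the pads) lies 11 mm behind it (robot.tip_extent is the distance from the TCP to the fingertips, in m); y points along the fingers, z is the direction in which the jaws open and shut, and the axes are right-handed (so a half turn about y gives the same grasp; the last joint's range is limited). The gripper opens to 87 mm and grips with 3 to 60 N. Pads are 19 mm wide; open, the fingers measure 117 mm over their backs; the gripper's body (75 mm by 190 mm) begins 51 mm behind the grasp point.
Start: joints at [1.032, 0.527, 1.433, -0, 1.181, -0.178], TCP at [0.221, 0.585, 0.231] pointing down, gripper open.
Joint ranges: [-3.08, 3.08], [-0.75, 2.2], [0.22, 2.44], [-1.43, 4.57], [0, 2.65], [-2.85, 2.85]. Speed limits (rad/s): [2.79, 2.79, 3.14, 3.14, 3.14, 3.14].

### API

Orientations are given as a unit quaternion [x, y, z, w].
In Python, from rig import robot gives the robot as it stands.
- The arm moves only by the shell command python3 -m crank 'ROWS' [FORCE]. ROWS is JSON, a list that holds one entry, the list of rows, each a list of 7 numbers: the turn, a rotation vector about the tool's x, y, z in degrees, then the shift along the tool's x, y, z in m, then the opening in per cent of the stroke, from 0 (shut) to 100 (fully open). In form: [[[ax, ay, az, dx, dy, dz, gripper], ...]]. A call has exactly 5 rows; each row shifts and turns the commanded pose from where the row before left it, along the tool's axes as they then stand; what a row does not reach is not made up. A row lasts 1/8 s, in which the tool goes at most 62.5 mm and 10.7 degrees, less where a joint would pass 70% of its speed; a pose out of reach is approached as far as the arm can. A call with a gripper value outside its range is refused whole. The fingers move at their own pace and stop on an object; FORCE is the grip in N (left out, the last holds). Time passes only in rows, so rows that do not move let the fingers close, or fill a call up. It gives the time, the measured TCP pose, the force and the opening at its end, in the units of the state.
- robot.get_obs(): the state, without advancing time (a new reading comes with each control period).
- robot.camera(name): name is "scene" or "top" or "wrist"; returns a dict with "img" (420x560x3 uint8, red, green, blue), "K" (3x3 intrinsics, pixels), "R" (3x3) and "t" (3): a world point X has camera coordinates R X + t; the wrist camera has in their place "T_tool_cam" (4x4, takes a point from camera to tool coordinates, whose origin is the TCP and whose axes are the tool frame's). Camera axes: x right, y down, z forward; pixel columns grow to the right and rows downward; lengths in m; the calibration is good to about 2 mm. A picture is of the moment at which its call begins: read the wrist's pose just before it. There is no depth.
- robot.hand_in(): hands the job in, once; it reports no verdict.
Trained networks look in a picture, given as the dict that the camera call returned (one of the last four; its "shot" number tells which), for a name from the list of things; names that differ only in an ending like _2 or _b are one class to them, and where a whole thing is asked for, a point or a joint stands for the part that bears it (a point fixed in the world has none). Each returns a list of dicts, best first, with "conf" (0 to 1); they miss things now and then, are a little off and sometimes report something else, mostly with a low value. They report only what shows in the picture. A call takes as long as a camera call.
- robot.spot_in(picture, thing): "at" ([row, column] in pixels, amid what is visible of it).
The state is a dict: "time": time; "q": joint angles; "joint_velocities": joint speeds; "joint_torque": joint torques, N m; "position": TCP position; "tool_rot": TCP orientation; "ft_force": force on the tool from outside, world axes, zero at the start; "moment": the same for the moment, N m; "grip_width": finger opening in m.
Only numpy, scipy, OpenCV 4.12 (cv2) and the standard library are available. Lean on these libraries where they do the work, as an engineer would, in place of code of your own. Each camera call takes 0.05 s, during which the arm holds its last target.

### The job

The four vessels of the staining bench were put back on the wrong equipment after the wash-up. Put each upright in the middle of the plate where it belongs: the conical flask on the hot plate, the staining jar on the shaker, the beaker on the magnetic stirrer and the weighing tin on the balance; the cork mat is free to park one on while you swap them. Set everything down gently without dropping it or tipping it over, and leave the slide rack where it is.

Things in the scene. Friction and masses are not known exactly. Their poses are not given: they have to be found in the camera images.
- flask: Loose empty conical (Erlenmeyer) flask of clear glass, about 80 g, 105 mm tall: base 64 mm across, cone up to 68 mm height, then a straight neck 24 mm across from 68 to 96 mm height, rim 30 mm across. Grip it by the neck from any side, about 85 mm above its base. At the start it stands on the stirrer or on the balance. Origin: centre of its underside; z up.
- stain_jar: Loose staining jar for slides, about 130 g, 92 mm tall: round glass foot 62 mm across and 6 mm high, square clear body 44 x 44 mm with white ribs, and a round white screw cap 57 mm across from 70 to 92 mm height, closed, which is firm enough to lift it by (grip about 82 mm above its base). At the start it stands on the stirrer or on the balance. Origin: centre of its underside; z up.
- beaker: Loose empty beaker of clear glass, about 60 g, 70 mm tall, straight outside 50 mm across, rim 52 mm across with a small spout, thick wall of 5 to 6 mm. Grip it across the outside, about 50 mm above its base. At the start it stands on the shaker or on the hot plate. Origin: centre of its underside; z up.
- tin: Loose round aluminium weighing tin with its lid on, about 70 g, 36 mm tall without the small knob on the lid (46 mm with it), 55 mm across, lid 57 mm across; firm enough to lift by the lid and side together. Grip it across the outside, about 25 mm above its base. At the start it stands on the shaker or on the hot plate. Origin: centre of its underside; z up.
- hotplate: Hot plate (cold): white housing with a square white ceramic plate 116 x 116 mm, one black knob in front. It is fixed and may be turned a little; its controls are on its -x side, towards the robot. Origin: on the bench, straight below the centre of the plate's top, which is 70 mm above the origin.
- shaker: Small laboratory shaker (switched off, platform locked): grey housing with a square platform 116 x 116 mm covered by a black ribbed rubber mat, two metal knobs and a display in front. It is fixed and may be turned a little; its controls are on its -x side, towards the robot. Origin: on the bench, straight below the centre of the mat's top, which is 70 mm above the origin.
- stirrer: Magnetic stirrer (off): white housing with a round steel plate 110 mm across, a black knob on the deck in front. It is fixed and may be turned a little; its controls are on its -x side, towards the robot. Origin: on the bench, straight below the centre of the plate's top, which is 46 mm above the origin.
- balance: Compact balance: grey housing with a round steel pan 100 mm across on a hub, display and keys in front. The pan does not give. It is fixed and may be turned a little; its controls are on its -x side, towards the robot. Origin: on the bench, straight below the centre of the pan's top, which is 46 mm above the origin.
- cork_mat: Square cork mat 115 x 115 mm, 8 mm thick, fixed to the bench, empty at the start: the free spot. Origin: centre of its underside; its top is 8 mm above.
- slide_rack: White plastic rack with steel rods holding upright glass slides with white ends, 70 x 116 mm, 80 mm tall, loose, 300 g: not to be moved. Origin: centre of its underside; z up.

How it is judged:
By the outcome, as a careful person would: the job done as asked, in the order asked, and still so for the second after the job is handed in, with the robot touching nothing.
It also fails if it takes over 141 s, if anything falls off the work surface, if the arm or the gripper's body presses on something with over 40 N, if the wrist force passes 120 N, or if a joint passes its speed limit or range.

## Working session

There is one attempt and no reset: what is moved stays moved. The work goes in short steps, Python scripts to look and compute and a shell command to move; the robot and the scene stay as the last step left them, time stands still between calls to the robot, and variables do not carry over. Pictures are saved under pics/ and viewed, and the job is handed in when it is done.

```bash
ls; mkdir -p pics; python3 - <<'E'
from rig import robot
import cv2
o=robot.get_obs(); print(o)
for n in ("scene","top"):
    c=robot.camera(n); cv2.imwrite(f"pics/{n}0.png",c["img"][:,:,::-1]); print(n,c["K"],c["R"],c["t"])
    for th in ["flask","stain_jar","beaker","tin","hotplate","shaker","stirrer","balance","cork_mat","slide_rack"]:
        print(th,[(r["at"],round(r["conf"],2)) for r in robot.spot_in(c,th)[:2]])
E
```

```text
pics
{'time': 0.0, 'q': array([ 1.03146440e+00,  5.28460678e-01,  1.43387561e+00, -2.02954870e-05,
        1.18137923e+00, -1.78514928e-01]), 'joint_velocities': array([-0.00048176,  0.00050334,  0.00066978, -0.00140449, -0.00101004,
       -0.00134982]), 'joint_torque': array([-3.16738369e-04, -4.40039206e+01, -1.76592439e+01,  6.32235850e-02,
        5.81605209e-02, -1.79877429e-04]), 'position': array([0.22027145, 0.58415198, 0.22958347]), 'tool_rot': array([ 0.69633592, -0.12713187,  0.12661701, -0.69492583]), 'ft_force': array([ 0.38829922, -0.12953943,  0.42726521]), 'moment': array([ 0.0272927 , -0.01150277,  0.04471634]), 'grip_width': 0.08696854251924392}
scene [[453.88101282   0.         276.98381637]
 [  0.         453.88101282 215.19830552]
 [  0.           0.           1.        ]] [[ 0.23737856  0.97136136 -0.01041757]
 [ 0.74643562 -0.18925397 -0.63797868]
 [-0.62167941  0.14366642 -0.76998356]] [-0.11153194 -0.34744888  1.21355191]
flask [([245.2, 451.0], 0.82), ([175.8, 282.7], 0.28)]
stain_jar [([174.8, 282.2], 0.9)]
beaker [([260.0, 309.2], 0.78), ([260.6, 425.6], 
[... 267 characters left out ...]
4, 161.6], 0.39)]
top [[426.20615547   0.         279.54550392]
 [  0.         426.20615547 216.21197563]
 [  0.           0.           1.        ]] [[-0.0061662  -0.99991142 -0.01179571]
 [-0.98728634  0.0079611  -0.15875233]
 [ 0.15883218  0.01066684 -0.98724797]] [0.0193451  0.53431395 0.7159205 ]
flask [([142.1, 140.3], 0.6)]
stain_jar [([261.3, 282.0], 0.65)]
beaker [([135.1, 288.3], 0.63)]
tin [([278.5, 432.5], 0.89)]
hotplate [([171.6, 287.9], 0.74), ([142.8, 140.7], 0.73)]
shaker [([290.0, 414.9], 0.67), ([169.6, 288.4], 0.15)]
stirrer [([289.9, 279.6], 0.9)]
balance [([172.6, 158.5], 0.88)]
cork_mat [([149.6, 422.7], 0.61)]
slide_rack [([268.9, 150.1], 0.85), ([134.6, 283.8], 0.57)]
```

View pics/scene0.png

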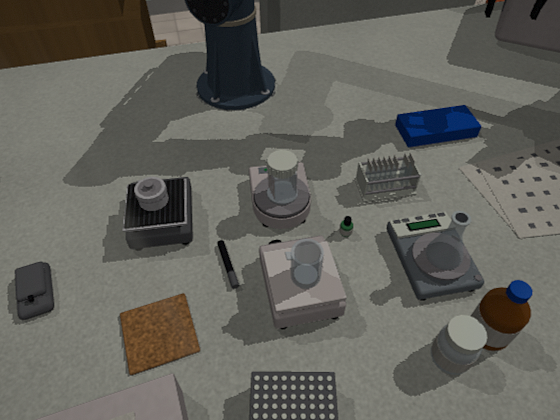

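View pics/top0.png

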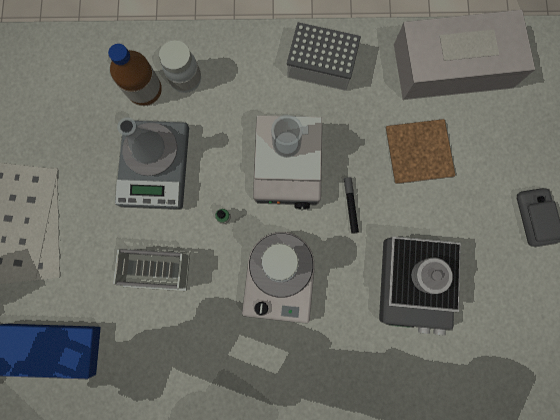

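The scene camera shows the tin on the shaker (~150,190), the jar on the stirrer (~282,175), the beaker on the hot plate (~307,255) and the flask on the balance (~450,245). The cork mat at (160,333) is empty. That makes a 4-cycle, so I'll park the tin. Next I'll zoom in to measure.

```bash
cat > h.py <<'E'
import numpy as np,cv2
from scipy.spatial.transform import Rotation as Ro
def ray(c,rc,z):
    K,R,t=map(np.array,(c["K"],c["R"],c["t"])); d=R.T@np.linalg.solve(K,[rc[1],rc[0],1.]); C=-R.T@t
    return C+d*(z-C[2])/d[2]
def proj(c,X):
    p=np.array(c["K"])@(np.array(c["R"])@np.array(X)+np.array(c["t"])); return p[1]/p[2],p[0]/p[2]
E
python3 - <<'E'
from rig import robot
from h import *
import pickle
for n in("top","scene"):
    c=robot.camera(n); pickle.dump({k:c[k] for k in("img","K","R","t")},open(n+".pkl","wb"))
    print(n,-np.array(c["R"]).T@c["t"])
c=pickle.load(open("top.pkl","rb"))
im=c["img"][:,:,::-1]
def crop(r0,c0,name):
    a=cv2.resize(im[r0:r0+120,c0:c0+120],None,fx=3.3,fy=3.3,interpolation=cv2.INTER_CUBIC)
    for k in range(0,120,20):
        cv2.putText(a,str(c0+k),(int(k*3.3),8),0,.3,(0,255,255)); cv2.putText(a,str(r0+k),(0,int(k*3.3)+4),0,.3,(0,255,255))
    return a
cv2.imwrite("pics/z1.png",np.hstack([crop(100,90,''),crop(100,230,'')]))
cv2.imwrite("pics/z2.png",np.hstack([crop(220,220,''),crop(225,365,'')]))
E
```

```text
top [0.41392894 0.00745305 0.79184284]
scene [ 1.04026374 -0.13176492  0.71158815]
```

View pics/z1.png

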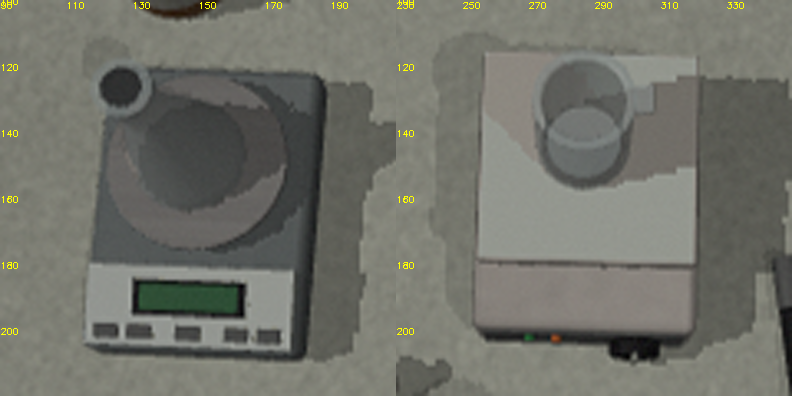

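View pics/z2.png

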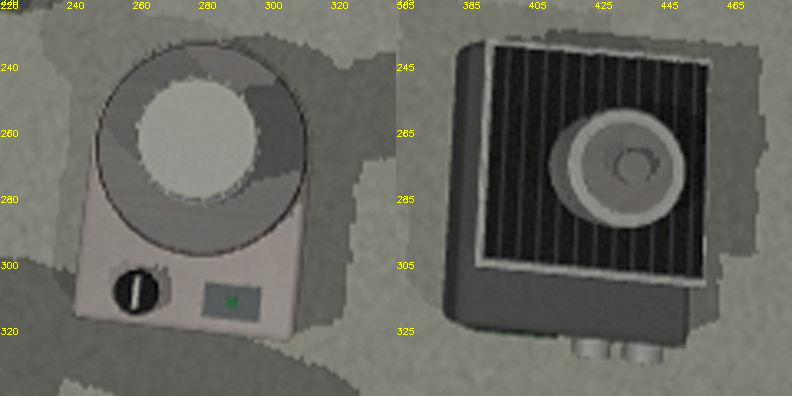

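```bash
python3 - <<'E'
from h import *
import pickle
c=pickle.load(open("top.pkl","rb")); s=pickle.load(open("scene.pkl","rb"))
P=lambda r,cc,z:ray(c,(r,cc),z)
def quad(n,pts,z):
    q=np.array([P(r,cc,z)[:2] for cc,r in pts]); print(n,q.mean(0).round(4),"sides",np.linalg.norm(np.roll(q,-1,0)-q,axis=1).round(3),"yaw",np.degrees(np.arctan2(*(q[0]-q[3])[::-1])).round(1)); X=q.mean(0); print("   scene px",np.round(proj(s,[*X,z]),1))
def circ(n,x0,x1,y0,y1,z):
    X=P((y0+y1)/2,(x0+x1)/2,z); d=np.linalg.norm(P((y0+y1)/2,x0,z)-P((y0+y1)/2,x1,z)); e=np.linalg.norm(P(y0,(x1+x0)/2,z)-P(y1,(x1+x0)/2,z))
    print(n,X.round(4),"d",round(d,4),round(e,4),"scene px",np.round(proj(s,X),1))
quad("hot",[(256.7,115.8),(321.5,117.3),(320.3,180),(254.5,178.8)],.07)
quad("shaker",[(392.9,237.1),(460.2,244.1),(458.3,311.1),(389.8,305)],.07)
quad("cork",[(387,125),(446,119.5),(455,178),(396,184)],.008)
circ("pan",122.1,177,122.7,175.5,.046)
circ("stir",249.4,312.7,232.1,297.6,.046)
circ("tin",416.8,452.9,257.7,294.4,.106)
circ("jar",261.5,297.6,244.2,281.2,.138)
circ("beaker",271.5,302.1,115.8,145.5,.14)
circ("flask",119.7,136.7,119.1,135.5,.151)
im=s["img"][:,:,::-1]
cv2.imwrite("pics/s2.png",cv2.resize(im[130:330,100:500],None,fx=2,fy=2,interpolation=cv2.INTER_CUBIC))
from scipy.spatial.transform import Rotation as Ro
from rig import robot
o=robot.get_obs(); print(Ro.from_quat(o["tool_rot"]).as_matrix().round(3))
w=robot.camera("wrist"); print(w["T_tool_cam"]); cv2.imwrite("pics/w0.png",w["img"][:,:,::-1])
E
```

```text
hot [ 0.6523 -0.0008] sides [0.115 0.115 0.114 0.116] yaw -1.8
   scene px [272.3 302.2]
shaker [ 0.4304 -0.2278] sides [0.113 0.111 0.113 0.113] yaw -5.3
   scene px [200.5 154.8]
cork [ 0.6629 -0.2538] sides [0.114 0.116 0.112 0.117] yaw 5.6
   scene px [329.  156.9]
pan [0.6599 0.2521 0.046 ] d 0.1006 0.1003 scene px [253.6 440.4]
stir [0.4482 0.0134 0.046 ] d 0.1102 0.1134 scene px [192.6 280.7]
tin [ 0.4261 -0.2311  0.106 ] d 0.0571 0.0578 scene px [186.2 148.6]
jar [0.4472 0.015  0.138 ] d 0.0551 0.0562 scene px [158.1 281.2]
beaker [0.6574 0.002  0.14  ] d 0.049 0.0498 scene px [250.1 306.3]
flask [0.6615 0.2531 0.151 ] d 0.027 0.0273 scene px [216.5 459. ]
[[ 0.936 -0.     0.353]
 [-0.353 -0.     0.936]
 [ 0.    -1.    -0.   ]]
[[ 1.93865131e-04  9.53122412e-01  3.02584914e-01 -8.34301997e-02]
 [-6.13911513e-04 -3.02584749e-01  9.53122286e-01 -1.53865281e-01]
 [ 9.99999793e-01 -3.70537539e-04  5.26472190e-04 -7.20020593e-04]
 [ 0.00000000e+00  0.00000000e+00  0.00000000e+00  1.00000000e+00]]
```

View pics/s2.png

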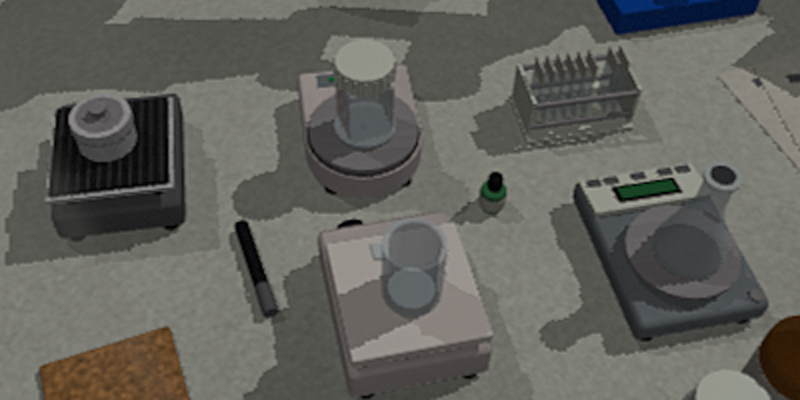

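View pics/w0.png

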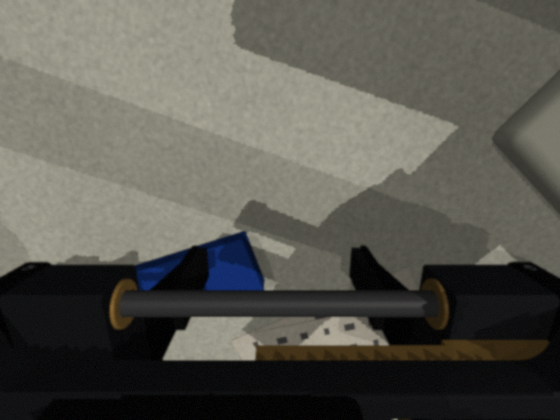

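```bash
python3 -m crank '[[[0,-10.35,0,0,0,0,100],[0,-10.35,0,0,0,0,100],[0,0,0,0.04,0,-0.045,100],[0,0,0,0.04,0,-0.045,100],[0,0,0,0.04,0,-0.045,100]]]' 20
python3 -m crank '[[[0,0,0,0.02,0,-0.058,100],[0,0,0,0.02,0,-0.058,100],[0,0,0,0.02,0,-0.058,100],[0,0,0,0.02,0,-0.058,100],[0,0,0,0.02,0,-0.058,100]]]'; python3 - <<'E'
from h import *; import pickle
s=pickle.load(open("scene.pkl","rb")); c=pickle.load(open("top.pkl","rb"))
print(ray(s,(358,455),0),ray(s,(345,490),0),ray(s,(292,518),.17),ray(c,(53,118),.17), ray(c,(53,175),.1))
E
```

```text
time: 1.88
position: [0.3417, 0.4487, 0.2307]
tool_rot: [-0.707, -0.001, 0.0, 0.707]
ft_force: [-0.7, 0.0, -0.4]
grip_width: 0.0873
time: 2.5
position: [0.4415, 0.158, 0.2309]
tool_rot: [-0.707, -0.001, -0.0, 0.707]
ft_force: [0.2, 0.7, 1.1]
grip_width: 0.0869
[0.82584316 0.20775254 0.        ] [0.8196451  0.27365451 0.        ] [0.8138593  0.25287564 0.17      ] [0.77762701 0.26821066 0.17      ] [0.81725909 0.19689352 0.1       ]
```

```bash
python3 -m crank '[[[0,0,0,-0.002,0,-0.056,100],[0,0,0,-0.002,0,-0.056,100],[0,0,0,-0.002,0,-0.056,100],[0,0,0,-0.002,0,-0.056,100],[0,0,0,-0.002,0,-0.056,100]]]'
python3 -m crank '[[[0,0,0,-0.003,0.00,-0.056,100],[0,0,0,-0.0024,0.01,-0.0531,100],[0,0,0,0,0.03,0,100],[0,0,0,0,0.03,0,100],[0,0,0,0,0,0,100]]]'
python3 - <<'E'
from rig import robot
from h import *
import time
o=robot.get_obs(); w=robot.camera("wrist"); cv2.imwrite("pics/w1.png",w["img"][:,:,::-1])
T=np.eye(4);T[:3,:3]=Ro.from_quat(o["tool_rot"]).as_matrix();T[:3,3]=o["position"]
M=np.linalg.inv(T@w["T_tool_cam"]); d=dict(K=w["K"],R=M[:3,:3],t=M[:3,3]); print(o["position"],proj(d,[.4261,-.2311,.106]))
E
```

```text
time: 3.12
position: [0.4309, -0.1221, 0.2309]
tool_rot: [0.707, 0.0, 0.0, -0.707]
ft_force: [-0.1, 0.1, 0.5]
grip_width: 0.0873
time: 3.75
position: [0.4243, -0.2284, 0.159]
tool_rot: [-0.706, 0.001, 0.001, 0.708]
ft_force: [0.5, 0.2, 0.4]
grip_width: 0.0868
[ 0.42429041 -0.22844437  0.15898703] (np.float64(236.68542126721945), np.float64(275.88566756151613))
```

View pics/w1.png

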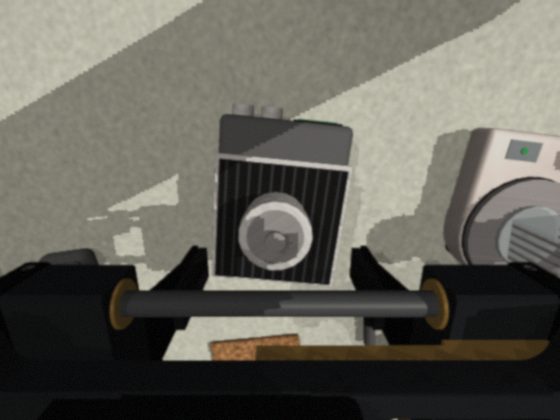

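The wrist view shows the tin lid at about (235,276), against a prediction of (237,276), so they agree. I'll descend and grip.

```bash
python3 -m crank '[[[0,0,0,0.0005,0.025,-0.002,100],[0,0,0,0,0.025,0,100],[0,0,0,0,0.018,0,100],[0,0,0,0,0.008,0,100],[0,0,0,0,0,0,100]]]'
python3 -m crank '[[[0,0,0,0,0,0,50],[0,0,0,0,0,0,50],[0,0,0,0,0,0,50],[0,0,0,0,0,0,50],[0,0,0,0,0,0,50]]]' 20
```

```text
time: 4.42
position: [0.4267, -0.2315, 0.0852]
tool_rot: [0.707, 0.001, -0.0, -0.707]
ft_force: [0.6, 1.4, 0.3]
grip_width: 0.0872
time: 5.05
position: [0.4262, -0.2313, 0.0848]
tool_rot: [0.707, 0.0, -0.0, -0.707]
ft_force: [-0.7, -0.7, 2.5]
grip_width: 0.0559
```

```bash
python3 -m crank '[[[0,0,0,0,-0.01,0,50],[0,0,0,0,-0.025,0,50],[0,0,0,0.02,-0.015,-0.002,50],[0,0,0,0.04,0,-0.004,50],[0,0,0,0.045,0,-0.005,50]]]'
python3 -m crank '[[[0,0,0,0.045,0,-0.005,50],[0,0,0,0.045,0.0,-0.004,50],[0,0,0,0.03,0.02,-0.002,50],[0,0,0,0.0117,0.03,-0.0005,50],[0,0,0,0,0.03,0,50]]]'
python3 -m crank '[[[0,0,0,0,0.015,0,50],[0,0,0,0,0.007,0,50],[0,0,0,0,0.004,0,50],[0,0,0,0,0,0,50],[0,0,0,0,0,0,50]]]'
```

```text
time: 5.68
position: [0.5318, -0.2423, 0.1355]
tool_rot: [0.707, -0.0, 0.0, -0.707]
ft_force: [0.4, -1.5, -0.3]
grip_width: 0.0555
time: 6.3
position: [0.6639, -0.2535, 0.054]
tool_rot: [0.707, 0.001, -0.0, -0.707]
ft_force: [-0.6, 1.2, -1.0]
grip_width: 0.0558
time: 6.92
position: [0.6633, -0.254, 0.0296]
tool_rot: [0.707, 0.001, 0.0, -0.707]
ft_force: [-0.5, -0.5, -0.7]
grip_width: 0.0556
```

```bash
python3 -m crank '[[[0,0,0,0,0.003,0,50],[0,0,0,0,0.002,0,50],[0,0,0,0,0.001,0,50],[0,0,0,0,0.0005,0,50],[0,0,0,0,0,0,50]]]'
```

```text
time: 7.55
position: [0.6627, -0.2536, 0.0228]
tool_rot: [-0.707, -0.0, 0.0, 0.707]
ft_force: [-2.5, 0.1, 5.0]
grip_width: 0.0558
```

```bash
python3 -m crank '[[[0,0,0,0,0,0,75],[0,0,0,0,0,0,100],[0,0,0,0,0,0,100],[0,0,0,0,-0.02,0,100],[0,0,0,0,-0.04,0,100]]]'
python3 -m crank '[[[0,0,0,0,-0.06,0,100],[0,0,0,-0.02,-0.04,0.02,100],[0,0,0,-0.045,-0.02,0.045,100],[0,0,0,-0.045,0,0.058,100],[0,0,0,-0.045,0,0.058,100]]]'
python3 -m crank '[[[0,0,0,-0.04,0,0.050,100],[0,0,0,-0.0205,0,0.0376,100],[0,0,0,0,0.02,0,100],[0,0,0,0,0,0,100],[0,0,0,0,0,0,100]]]'
python3 - <<'E'
from rig import robot
from h import *
o=robot.get_obs(); w=robot.camera("wrist"); cv2.imwrite("pics/w2.png",w["img"][:,:,::-1])
T=np.eye(4);T[:3,:3]=Ro.from_quat(o["tool_rot"]).as_matrix();T[:3,3]=o["position"]
M=np.linalg.inv(T@w["T_tool_cam"]); d=dict(K=w["K"],R=M[:3,:3],t=M[:3,3]); print(o["position"],proj(d,[.4472,.015,.138]))
c=robot.camera("top");cv2.imwrite("pics/t2.png",c["img"][:,:,::-1]); print(proj(c,[.6629,-.2538,.044]))
E
```

```text
time: 8.18
position: [0.6617, -0.253, 0.0816]
tool_rot: [-0.706, 0.001, 0.001, 0.708]
ft_force: [-0.5, 0.3, 0.6]
grip_width: 0.0863
time: 8.8
position: [0.5232, -0.0918, 0.2028]
tool_rot: [0.707, 0.001, 0.001, -0.707]
ft_force: [1.6, 0.7, -0.5]
grip_width: 0.0876
time: 9.43
position: [0.4654, -0.0069, 0.1818]
tool_rot: [0.707, 0.001, 0.001, -0.707]
ft_force: [0.1, 0.3, 0.5]
grip_width: 0.0871
[ 0.4653708  -0.00690591  0.18178198] (np.float64(215.16659763703302), np.float64(310.62326024665475))
(np.float64(145.1850789076227), np.float64(427.2019029951855))
```

View pics/w2.png

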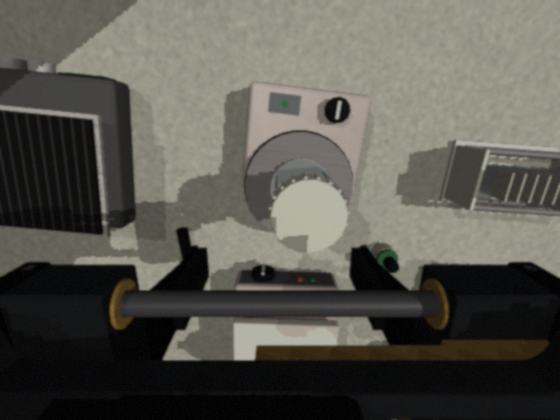

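View pics/t2.png

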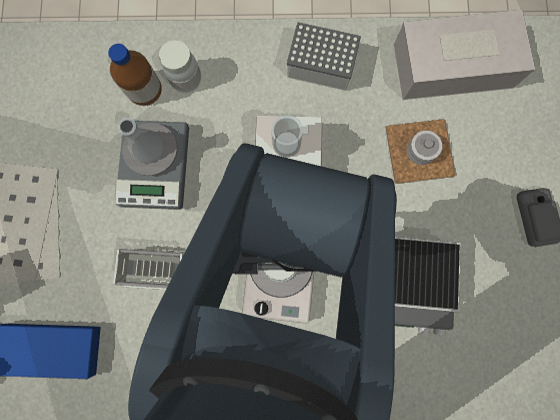

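The top view shows the tin on the cork at (146,427), as predicted. The wrist view shows the jar cap at (215,311), also as predicted. The arm lagged by about 2 cm, so I'll correct that and grip.

```bash
python3 -m crank '[[[0,0,0,-0.0181,0,0.0219,100],[0,0,0,0,0.02,0,100],[0,0,0,0,0.025,0,100],[0,0,0,0,0.012,0,100],[0,0,0,0,0.007,0,100]]]'
python3 -m crank '[[[0,0,0,0,0,0,100],[0,0,0,0,0,0,50],[0,0,0,0,0,0,50],[0,0,0,0,0,0,50],[0,0,0,0,0,0,50]]]' 25
```

```text
time: 10.15
position: [0.4466, 0.0152, 0.1165]
tool_rot: [-0.707, 0.0, -0.0, 0.707]
ft_force: [-0.6, -0.3, -0.3]
grip_width: 0.0872
time: 10.78
position: [0.4464, 0.0154, 0.117]
tool_rot: [0.707, 0.0, -0.0, -0.707]
ft_force: [0.3, -0.3, -0.1]
grip_width: 0.0554
```

```bash
python3 -m crank '[[[0,0,0,0,-0.01,0,50],[0,0,0,0,-0.025,0,50],[0,0,0,0,-0.03,-0.01,50],[0,0,0,-0.002,-0.005,-0.035,50],[0,0,0,-0.003,0,-0.045,50]]]'
python3 -m crank '[[[0,0,0,-0.004,0,-0.045,50],[0,0,0,-0.004,0,-0.045,50],[0,0,0,-0.002,0,-0.04,50],[0,0,0,-0.001,0,-0.0232,50],[0,0,0,0,0.015,0,50]]]'
python3 -m crank '[[[0,0,0,0,0.015,0,50],[0,0,0,0,0.008,0,50],[0,0,0,0,0,0,50],[0,0,0,0,0,0,50],[0,0,0,0,0,0,50]]]'
```

```text
time: 11.4
position: [0.4416, -0.0749, 0.1881]
tool_rot: [0.707, 0.002, -0.0, -0.707]
ft_force: [0.9, 0.1, -1.9]
grip_width: 0.0555
time: 12.02
position: [0.4313, -0.2306, 0.1729]
tool_rot: [0.708, 0.0, 0.002, -0.706]
ft_force: [-0.3, -0.2, -2.3]
grip_width: 0.0552
time: 12.65
position: [0.4307, -0.2279, 0.1493]
tool_rot: [0.707, 0.001, 0.0, -0.707]
ft_force: [0.1, -0.2, -1.9]
grip_width: 0.0554
```

```bash
python3 -m crank '[[[0,0,0,0,0.004,0,50],[0,0,0,0,0.002,0,50],[0,0,0,0,0.001,0,50],[0,0,0,0,0.001,0,50],[0,0,0,0,0,0,50]]]'
```

```text
time: 13.28
position: [0.4304, -0.2278, 0.141]
tool_rot: [0.707, 0.0, -0.0, -0.707]
ft_force: [0.2, 0.2, 1.5]
grip_width: 0.0553
```

```bash
python3 -m crank '[[[0,0,0,0,0,0,75],[0,0,0,0,0,0,100],[0,0,0,0,0,0,100],[0,0,0,0,-0.02,0,100],[0,0,0,0,-0.04,0,100]]]'
python3 -m crank '[[[0,10,0,0,0,0,100],[0,10,0,0,0,0,100],[0,10,0,0,0,0,100],[0,10,0,0,0,0,100],[0,10,0,0,0,0,100]]]'
python3 -m crank '[[[0,10,0,0,0,0,100],[0,10,0,0,0,0,100],[0,10,0,0,0,0,100],[0,10,0,0,0,0,100],[0,0,0,-0.02,0,0.02,100]]]'
python3 -m crank '[[[0,0,0,-0.035,0,0.035,100],[0,0,0,-0.035,0,0.035,100],[0,0,0,-0.035,0,0.035,100],[0,0,0,-0.035,0,0.035,100],[0,0,0,-0.035,0,0.035,100]]]'
python3 - <<'E'
from rig import robot
from h import *
o=robot.get_obs(); w=robot.camera("wrist"); cv2.imwrite("pics/w3.png",w["img"][:,:,::-1])
T=np.eye(4);T[:3,:3]=Ro.from_quat(o["tool_rot"]).as_matrix();T[:3,3]=o["position"]
M=np.linalg.inv(T@w["T_tool_cam"]); d=dict(K=w["K"],R=M[:3,:3],t=M[:3,3]); print(o["position"],T[:3,:3].round(3),proj(d,[.6574,.002,.14]))
c=robot.camera("top");cv2.imwrite("pics/t3.png",c["img"][:,:,::-1]); print(proj(c,[.4304,-.2278,.162]))
E
```

```text
time: 13.9
position: [0.4293, -0.2269, 0.2001]
tool_rot: [-0.706, 0.001, 0.001, 0.708]
ft_force: [-0.1, -0.5, -0.7]
grip_width: 0.0861
time: 14.52
position: [0.4303, -0.2277, 0.2008]
tool_rot: [0.64, -0.301, 0.3, -0.64]
ft_force: [-0.3, -0.6, 1.0]
grip_width: 0.0872
time: 15.15
position: [0.4499, -0.2084, 0.2008]
tool_rot: [-0.499, 0.501, -0.501, 0.499]
ft_force: [0.8, -0.3, -0.2]
grip_width: 0.0867
time: 15.78
position: [0.6262, -0.0313, 0.2006]
tool_rot: [0.5, -0.5, 0.5, -0.5]
ft_force: [0.6, -1.0, -0.4]
grip_width: 0.0874
[ 0.62620671 -0.03132767  0.20060325] [[ 0.001 -0.     1.   ]
 [-1.    -0.     0.001]
 [ 0.    -1.    -0.   ]] (np.float64(188.1808303297031), np.float64(320.5309880654504))
(np.float64(272.30763452877375), np.float64(445.7742306630324))
```

View pics/w3.png

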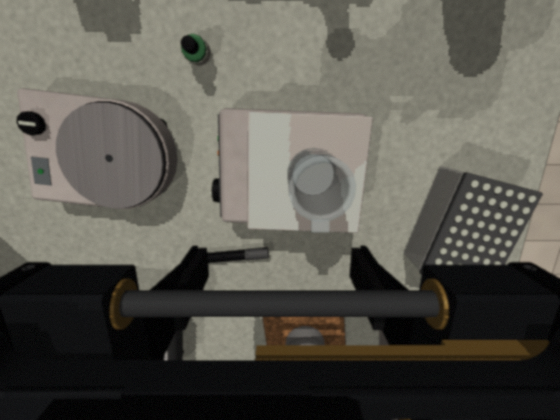

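View pics/t3.png

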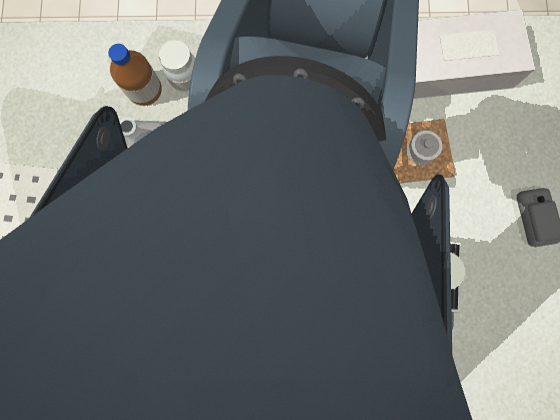

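The wrist view shows the beaker rim at (188,322), against a prediction of (188,320.5). Its spout is 90° from the jaws, so I can grip it.

```bash
python3 -m crank '[[[0,0,0,-0.0333,0,0.0312,100],[0,0,0,0,0.02,0,100],[0,0,0,0,0.03,0,100],[0,0,0,0,0.025,0,100],[0,0,0,0,0.0106,0,100]]]'
python3 -m crank '[[[0,0,0,0,0.006,0,100],[0,0,0,0,0,0,100],[0,0,0,0,0,0,40],[0,0,0,0,0,0,40],[0,0,0,0,0,0,40]]]' 15
python3 -m crank '[[[0,0,0,0,0,0,40],[0,0,0,0,0,0,40],[0,0,0,0,0,0,40],[0,0,0,0,-0.005,0,40],[0,0,0,0,-0.015,0,40]]]'
```

```text
time: 16.5
position: [0.6547, 0.0002, 0.1133]
tool_rot: [-0.501, 0.501, -0.499, 0.499]
ft_force: [-0.1, 0.5, 1.0]
grip_width: 0.0867
time: 17.12
position: [0.6567, 0.0007, 0.1097]
tool_rot: [-0.5, 0.5, -0.5, 0.5]
ft_force: [0.1, 0.1, -0.2]
grip_width: 0.0649
time: 17.75
position: [0.6556, 0.0008, 0.1288]
tool_rot: [0.501, -0.501, 0.499, -0.5]
ft_force: [0.1, 0.2, 0.1]
grip_width: 0.0496
```

```bash
python3 -m crank '[[[0,0,0,0,-0.02,0,40],[0,0,0,-0.002,-0.01,-0.02,40],[0,0,0,-0.002,0,-0.04,40],[0,0,0,-0.003,0,-0.045,40],[0,0,0,-0.003,0,-0.045,40]]]'
python3 -m crank '[[[0,0,0,-0.0016,0,-0.04,40],[0,0,0,0,0.01,-0.018,40],[0,0,0,0,0.025,0,40],[0,0,0,0,0.015,0,40],[0,0,0,0,0,0,40]]]'
```

```text
time: 18.38
position: [0.5056, 0.0106, 0.1603]
tool_rot: [-0.5, 0.499, -0.5, 0.501]
ft_force: [0.1, -1.0, 0.3]
grip_width: 0.0499
time: 19.0
position: [0.4484, 0.0121, 0.1093]
tool_rot: [0.5, -0.5, 0.5, -0.5]
ft_force: [0.8, -0.3, -0.4]
grip_width: 0.0497
```

```bash
python3 -m crank '[[[0,0,0,0,0.01,0,40],[0,0,0,0,0.006,0,40],[0,0,0,0,0.003,0,40],[0,0,0,0,0,0,40],[0,0,0,0,0,0,40]]]'
python3 -m crank '[[[0,0,0,0,0.002,0,40],[0,0,0,0,0.0015,0,40],[0,0,0,0,0.001,0,40],[0,0,0,0,0.0005,0,40],[0,0,0,0,0,0,40]]]'
```

```text
time: 19.62
position: [0.4486, 0.0122, 0.0903]
tool_rot: [-0.5, 0.5, -0.5, 0.5]
ft_force: [-0.5, -0.1, -1.0]
grip_width: 0.05
time: 20.25
position: [0.4484, 0.0122, 0.0853]
tool_rot: [0.5, -0.5, 0.5, -0.5]
ft_force: [-1.3, -0.6, 0.4]
grip_width: 0.0502
```

```bash
python3 -m crank '[[[0,0,0,0,0.0005,0,40],[0,0,0,0,0,0,40],[0,0,0,0,0.0005,0,40],[0,0,0,0,0,0,40],[0,0,0,0,0,0,40]]]'
```

```text
time: 20.88
position: [0.4484, 0.0122, 0.0852]
tool_rot: [-0.5, 0.5, -0.5, 0.5]
ft_force: [-2.0, -0.8, 12.0]
grip_width: 0.0499
```

```bash
python3 -m crank '[[[0,0,0,0,-0.0005,0,60],[0,0,0,0,0,0,100],[0,0,0,0,0,0,100],[0,0,0,0,0,0,100],[0,0,0,0,-0.02,0,100]]]'
python3 -m crank '[[[0,0,0,0,-0.05,0,100],[0,0,0,0,-0.045,0,100],[0,-10,0,0,0,0,100],[0,-10,0,0,0,0,100],[0,-10,0,0,0,0,100]]]'
python3 -m crank '[[[0,-10,0,0,0,0,100],[0,-10,0,0,0,0,100],[0,-10,0,0,0,0,100],[0,-10,0,0,0,0,100],[0,-10,0,0,0,0,100]]]'
python3 -m crank '[[[0,-10,0,0,0,0,100],[0,0,0,0.03,0,0.03,100],[0,0,0,0.035,0,0.04,100],[0,0,0,0.035,0,0.04,100],[0,0,0,0.035,0,0.04,100]]]'
python3 -m crank '[[[0,0,0,0.035,0,0.04,100],[0,0,0,0.02,0,0.03,100],[0,0,0,0,0,0,100],[0,0,0,0,0,0,100],[0,0,0,0,0,0,100]]]'
python3 - <<'E'
from rig import robot
from h import *
o=robot.get_obs(); w=robot.camera("wrist"); cv2.imwrite("pics/w4.png",w["img"][:,:,::-1])
T=np.eye(4);T[:3,:3]=Ro.from_quat(o["tool_rot"]).as_matrix();T[:3,3]=o["position"]
M=np.linalg.inv(T@w["T_tool_cam"]); d=dict(K=w["K"],R=M[:3,:3],t=M[:3,3]); print(o["position"],T[:3,:3].round(3),proj(d,[.6615,.2531,.151]))
c=robot.camera("top");cv2.imwrite("pics/t4.png",c["img"][:,:,::-1]); print(proj(c,[.4304,-.2278,.162]),proj(c,[.4482,.0134,.116]))
E
```

```text
time: 21.5
position: [0.4474, 0.0123, 0.1038]
tool_rot: [-0.501, 0.501, -0.499, 0.499]
ft_force: [0.2, -0.1, 0.3]
grip_width: 0.0828
time: 22.12
position: [0.4483, 0.0122, 0.1998]
tool_rot: [-0.613, 0.352, -0.352, 0.613]
ft_force: [-0.0, 0.9, -0.2]
grip_width: 0.0869
time: 22.75
position: [0.4482, 0.0122, 0.1995]
tool_rot: [-0.705, 0.06, -0.059, 0.705]
ft_force: [-0.1, 0.5, 0.5]
grip_width: 0.0875
time: 23.38
position: [0.5841, 0.1635, 0.1993]
tool_rot: [0.707, -0.0, -0.0, -0.707]
ft_force: [0.7, -0.4, 0.3]
grip_width: 0.087
time: 24.0
position: [0.6375, 0.2312, 0.1995]
tool_rot: [0.707, -0.001, -0.0, -0.707]
ft_force: [-0.8, -0.5, -0.7]
grip_width: 0.0869
[0.63752784 0.23120639 0.19952855] [[ 1.    -0.001  0.001]
 [-0.001 -0.     1.   ]
 [-0.001 -1.    -0.   ]] (np.float64(265.49141348795473), np.float64(308.1734074985056))
(np.float64(272.30763452877375), np.float64(445.7742306630324)) (np.float64(262.77989607982045), np.float64(280.6949460850257))
```

View pics/w4.png

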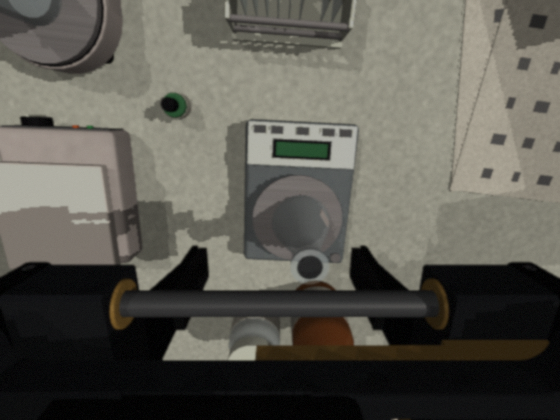

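View pics/t4.png

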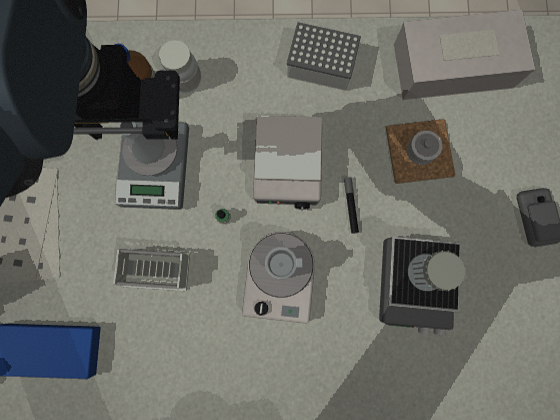

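The top view shows the jar on the shaker at (271,445), the beaker on the stirrer at (263,281) and the hot plate empty. The flask rim in the wrist view, (265,310), matches its prediction. I'll grip the neck.

```bash
python3 -m crank '[[[0,0,0,0.024,0,0.0219,100],[0,0,0,0,0.02,0,100],[0,0,0,0,0.03,0,100],[0,0,0,0,0.02,0,100],[0,0,0,0,0.0085,0,100]]]'
python3 -m crank '[[[0,0,0,0,0,0,100],[0,0,0,0,0,0,60],[0,0,0,0,0,0,45],[0,0,0,0,0,0,35],[0,0,0,0,0,0,15]]]' 15
python3 -m crank '[[[0,0,0,0,0,0,15],[0,0,0,0,0,0,15],[0,0,0,0,0,0,15],[0,0,0,0,0,0,15],[0,0,0,0,0,0,15]]]'
```

```text
time: 24.72
position: [0.6615, 0.2536, 0.1198]
tool_rot: [0.707, -0.001, -0.001, -0.707]
ft_force: [0.7, -0.8, 1.2]
grip_width: 0.0868
time: 25.35
position: [0.6624, 0.2542, 0.1215]
tool_rot: [-0.707, -0.0, 0.0, 0.707]
ft_force: [0.4, -0.4, -0.3]
grip_width: 0.055
time: 25.98
position: [0.6624, 0.2543, 0.1212]
tool_rot: [-0.707, -0.0, 0.0, 0.707]
ft_force: [0.5, 0.5, -0.0]
grip_width: 0.0283
```

```bash
python3 -m crank '[[[0,0,0,0,0,0,15],[0,0,0,0,0,0,15],[0,0,0,0,0,0,15],[0,0,0,0,0,0,15],[0,0,0,0,0,0,15]]]'
```

```text
time: 26.6
position: [0.6624, 0.2542, 0.1213]
tool_rot: [-0.707, -0.0, 0.0, 0.707]
ft_force: [-0.1, 1.1, 0.8]
grip_width: 0.0284
```

```bash
python3 -m crank '[[[0,0,0,0,-0.003,0,15],[0,0,0,0,-0.006,0,15],[0,0,0,0,-0.01,0,15],[0,0,0,0,-0.01,0,15],[0,0,0,0,0,0,15]]]' 20
python3 - <<'E'
from rig import robot
from h import *
c=robot.camera("scene"); print(proj(c,[.662,.254,.075]),proj(c,[.662,.254,.18]))
cv2.imwrite("pics/s5.png",cv2.resize(c["img"][150:350,350:550,::-1],None,fx=3,fy=3,interpolation=cv2.INTER_CUBIC))
c=robot.camera("wrist");cv2.imwrite("pics/w5.png",c["img"][:,:,::-1])
E
```

```text
time: 27.22
position: [0.6633, 0.2544, 0.152]
tool_rot: [-0.707, -0.001, -0.001, 0.707]
ft_force: [0.1, 0.4, -0.4]
grip_width: 0.028
(np.float64(244.7147100040432), np.float64(446.4791679647509)) (np.float64(204.68277976438895), np.float64(465.3490599568256))
```

View pics/s5.png

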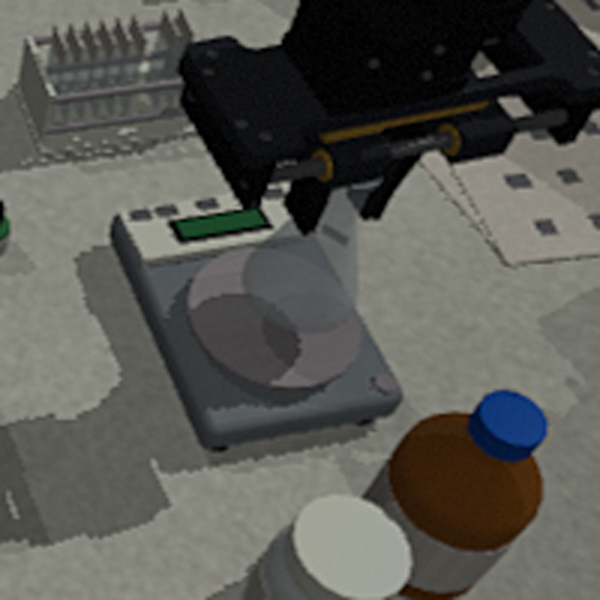

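View pics/w5.png

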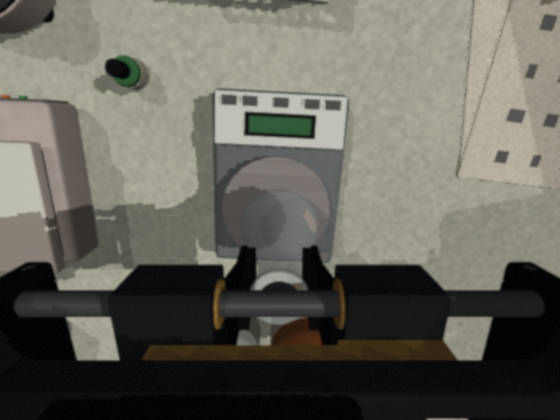

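```bash
python3 - <<'E'
from rig import robot
from h import *
o=robot.get_obs(); w=robot.camera("wrist"); c=robot.camera("scene"); 
T=np.eye(4);T[:3,:3]=Ro.from_quat(o["tool_rot"]).as_matrix();T[:3,3]=o["position"]
M=np.linalg.inv(T@w["T_tool_cam"]); d=dict(K=w["K"],R=M[:3,:3],t=M[:3,3],img=w["img"])
x,y,_=o["position"]; zb=o["position"][2]-.1213+.046
out=[]
for q,(r0,c0) in ((c,(180,380)),(d,(150,210))):
    f=3.3; a=cv2.resize(q["img"][r0:r0+120,c0:c0+120,::-1],None,fx=f,fy=f,interpolation=cv2.INTER_CUBIC); a=cv2.convertScaleAbs(a,alpha=1.6)
    a2=a.copy()
    for R,z in((.032,zb),(.015,zb+.105)):
        for k in np.linspace(0,6.28,60):
            r,cc=proj(q,[x+R*np.cos(k),y+R*np.sin(k),z]); cv2.circle(a2,(int((cc-c0)*f),int((r-r0)*f)),1,(0,0,255),-1)
    out.append(np.hstack([a,a2]))
cv2.imwrite("pics/o5a.png",out[0]);cv2.imwrite("pics/o5b.png",out[1])
E
```

```text
(no output)
```

View pics/o5a.png

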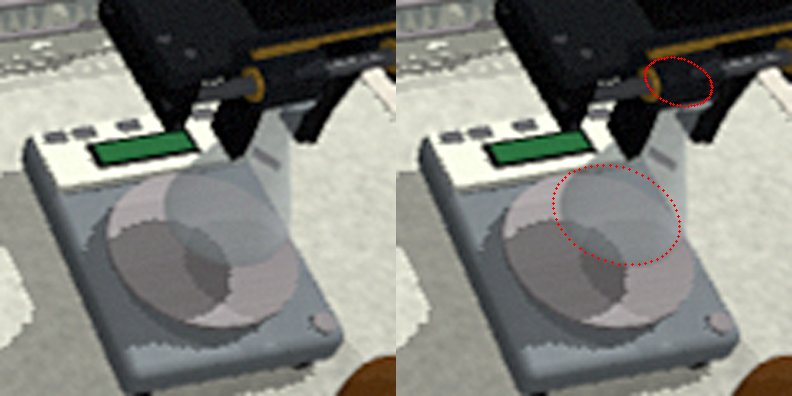

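View pics/o5b.png

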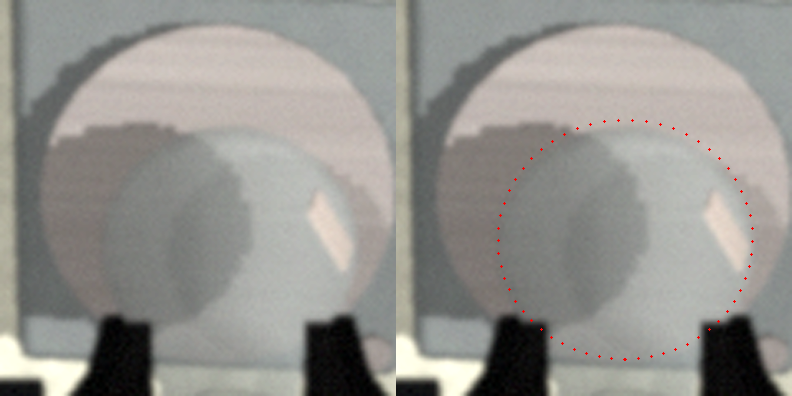

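The lifted flask hangs upright: its base outline lies within about 2–3 mm of the upright prediction in both views. I'll carry it to the hot plate.

```bash
python3 -m crank '[[[0,0,0,0,-0.02,0,15],[0,0,0,0,-0.02,-0.01,15],[0,0,0,-0.002,0,-0.03,15],[0,0,0,-0.002,0,-0.04,15],[0,0,0,-0.002,0,-0.045,15]]]'
python3 -m crank '[[[0,0,0,-0.002,0,-0.045,15],[0,0,0,-0.0015,0,-0.045,15],[0,0,0,-0.001,0,-0.028,15],[0,0,0,0,0,-0.0122,15],[0,0,0,0,0.01,0,15]]]'
python3 -m crank '[[[0,0,0,0,0.015,0,15],[0,0,0,0,0.008,0,15],[0,0,0,0,0.004,0,15],[0,0,0,0,0,0,15],[0,0,0,0,0,0,15]]]'
```

```text
time: 28.05
position: [0.657, 0.1279, 0.1924]
tool_rot: [0.707, 0.002, 0.001, -0.707]
ft_force: [-0.1, 0.2, -1.1]
grip_width: 0.0281
time: 28.68
position: [0.6532, -0.0018, 0.1818]
tool_rot: [0.707, 0.001, 0.002, -0.707]
ft_force: [0.2, -0.4, -1.1]
grip_width: 0.0279
time: 29.3
position: [0.6523, -0.0008, 0.1535]
tool_rot: [0.707, 0.001, -0.0, -0.707]
ft_force: [0.7, 0.2, -1.1]
grip_width: 0.0282
```

```bash
python3 -m crank '[[[0,0,0,0,0.003,0,15],[0,0,0,0,0.002,0,15],[0,0,0,0,0.001,0,15],[0,0,0,0,0.0005,0,15],[0,0,0,0,0,0,15]]]'
python3 -m crank '[[[0,0,0,0,0.0005,0,15],[0,0,0,0,0.0005,0,15],[0,0,0,0,0,0,15],[0,0,0,0,0,0,15],[0,0,0,0,0,0,15]]]'
```

```text
time: 29.92
position: [0.6519, -0.001, 0.1467]
tool_rot: [-0.707, -0.0, 0.0, 0.707]
ft_force: [-0.3, 0.4, -1.7]
grip_width: 0.028
time: 30.55
position: [0.652, -0.001, 0.1457]
tool_rot: [0.707, 0.0, -0.0, -0.707]
ft_force: [-1.0, -0.2, -0.5]
grip_width: 0.0278
```

```bash
python3 -m crank '[[[0,0,0,0,0.0004,0,15],[0,0,0,0,0,0,15],[0,0,0,0,0,0,15],[0,0,0,0,0,0,15],[0,0,0,0,0,0,15]]]'
```

```text
time: 31.18
position: [0.6519, -0.001, 0.1453]
tool_rot: [0.707, 0.0, -0.0, -0.707]
ft_force: [-0.5, 1.0, -0.5]
grip_width: 0.0277
```

```bash
python3 -m crank '[[[0,0,0,0,0.0004,0,15],[0,0,0,0,0,0,15],[0,0,0,0,0,0,15],[0,0,0,0,0.0003,0,15],[0,0,0,0,0,0,15]]]'
```

```text
time: 31.8
position: [0.6522, -0.0009, 0.1451]
tool_rot: [-0.707, -0.0, -0.0, 0.707]
ft_force: [0.2, 1.0, 4.2]
grip_width: 0.028
```

```bash
python3 -m crank '[[[0,0,0,0,0,0,40],[0,0,0,0,0,0,60],[0,0,0,0,0,0,100],[0,0,0,0,0,0,100],[0,0,0,0,0,0,100]]]'
python3 -m crank '[[[0,0,0,0,0,0,100],[0,0,0,0,-0.02,0,100],[0,0,0,0,-0.04,0,100],[0,0,0,0.002,0,-0.03,100],[0,0,0,0.002,0,-0.045,100]]]'
python3 -m crank '[[[0,0,0,0.002,0,-0.05,100],[0,0,0,0.002,0,-0.05,100],[0,0,0,0.002,0,-0.045,100],[0,0,0,0.0007,0.02,-0.0327,100],[0,0,0,0,0.04,0,100]]]'
python3 - <<'E'
from rig import robot
from h import *
c=robot.camera("top"); cv2.imwrite("pics/t6.png",c["img"][:,:,::-1]); print(proj(c,[.6523,-.0008,.175]),proj(c,[.6629,-.2538,.044])); print(robot.get_obs()["position"])
E
```

```text
time: 32.42
position: [0.6519, -0.001, 0.1445]
tool_rot: [0.707, 0.0, -0.0, -0.707]
ft_force: [-0.5, 0.5, 0.6]
grip_width: 0.0669
time: 33.05
position: [0.6564, -0.0754, 0.2056]
tool_rot: [0.707, 0.002, -0.001, -0.707]
ft_force: [1.1, 0.3, -0.9]
grip_width: 0.087
time: 33.67
position: [0.6644, -0.2583, 0.1462]
tool_rot: [0.709, 0.001, 0.003, -0.706]
ft_force: [0.2, 0.4, -0.4]
grip_width: 0.0869
(np.float64(125.61244284645487), np.float64(288.81006160598264)) (np.float64(145.1850789076227), np.float64(427.2019029951855))
[ 0.6598574  -0.25430123  0.13831853]
```

View pics/t6.png

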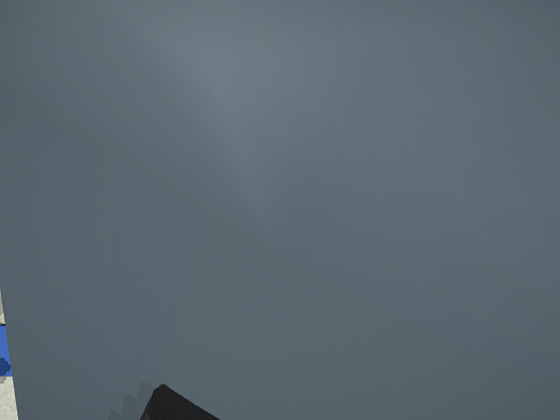

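The arm is hiding the top view here, so I'll check the flask later. I'll let the arm settle and then descend on the tin.

```bash
python3 -m crank '[[[0,0,0,0,0,0,100],[0,0,0,0,0.02,0,100],[0,0,0,0,0.02,0,100],[0,0,0,0,0,0,100],[0,0,0,0,0,0,100]]]'
```

```text
time: 34.35
position: [0.663, -0.2536, 0.1046]
tool_rot: [0.707, 0.0, -0.0, -0.707]
ft_force: [-0.3, -0.3, 0.7]
grip_width: 0.0869
```

```bash
python3 -m crank '[[[0,0,0,0,0.03,0,100],[0,0,0,0,0.03,0,100],[0,0,0,0,0.015,0,100],[0,0,0,0,0.0065,0,100],[0,0,0,0,0,0,100]]]'
python3 -m crank '[[[0,0,0,0,0,0,50],[0,0,0,0,0,0,50],[0,0,0,0,0,0,50],[0,0,0,0,0,0,50],[0,0,0,0,0,0,50]]]' 20
```

```text
time: 34.98
position: [0.6632, -0.2539, 0.0235]
tool_rot: [0.707, 0.0, 0.0, -0.707]
ft_force: [0.6, 0.1, 0.1]
grip_width: 0.0873
time: 35.6
position: [0.6629, -0.2538, 0.0234]
tool_rot: [0.707, 0.0, -0.0, -0.707]
ft_force: [-0.5, 0.6, 1.3]
grip_width: 0.0554
```

```bash
python3 -m crank '[[[0,0,0,0,-0.01,0,50],[0,0,0,0,-0.035,0,50],[0,0,0,0,-0.05,0,50],[0,0,0,0,-0.05,0,50],[0,0,0,0,-0.05,0,50]]]'
python3 -m crank '[[[0,0,0,0,-0.03,0,50],[0,0,0,0,-0.01,0.02,50],[0,0,0,0,0,0.035,50],[0,0,0,0,0,0.035,50],[0,0,0,0,0,0.035,50]]]'
```

```text
time: 36.22
position: [0.6625, -0.2536, 0.2201]
tool_rot: [0.707, 0.0, -0.0, -0.707]
ft_force: [0.2, -0.1, -1.4]
grip_width: 0.0559
time: 36.85
position: [0.6613, -0.1257, 0.2563]
tool_rot: [-0.706, 0.001, 0.002, 0.708]
ft_force: [-0.3, -0.2, -0.8]
grip_width: 0.0558
```

```bash
python3 -m crank '[[[0,0,0,0,0,0.04,50],[0,0,0,0,0,0.045,50],[0,0,0,0,0,0.045,50],[0,0,0,0,0,0.045,50],[0,0,0,0,0,0.045,50]]]'
python3 -m crank '[[[0,0,0,-0.001,0,0.045,50],[0,0,0,-0.001,0,0.045,50],[0,0,0,-0.001,0,0.035,50],[0,0,0,0,0,0.025,50],[0,0,0,0,0,0,50]]]'
```

```text
time: 37.48
position: [0.6606, 0.0942, 0.2563]
tool_rot: [-0.707, 0.001, 0.002, 0.707]
ft_force: [0.3, 0.4, -0.1]
grip_width: 0.0556
time: 38.1
position: [0.6582, 0.2435, 0.257]
tool_rot: [0.707, 0.001, -0.002, -0.707]
ft_force: [-0.6, -0.8, -1.3]
grip_width: 0.0558
```

```bash
python3 -m crank '[[[0,0,0,0,0.02,0,50],[0,0,0,0,0.04,0,50],[0,0,0,0,0.04,0,50],[0,0,0,0,0,0,50],[0,0,0,0,0,0,50]]]'
python3 - <<'E'
from rig import robot
from h import *
c=robot.camera("scene"); cv2.imwrite("pics/s7.png",c["img"][:,:,::-1]); print(proj(c,[.6523,-.0008,.175]),proj(c,[.6523,-.0008,.07]))
c=robot.camera("top"); cv2.imwrite("pics/t7.png",c["img"][:,:,::-1]); print(proj(c,[.6523,-.0008,.175]))
E
```

```text
time: 38.72
position: [0.6607, 0.2406, 0.1594]
tool_rot: [-0.707, -0.001, -0.001, 0.707]
ft_force: [-0.2, -0.6, -0.0]
grip_width: 0.0561
(np.float64(234.04766625393557), np.float64(304.43232309586796)) (np.float64(272.3499169355714), np.float64(302.1476399776144))
(np.float64(125.61244284645487), np.float64(288.81006160598264))
```

View pics/s7.png

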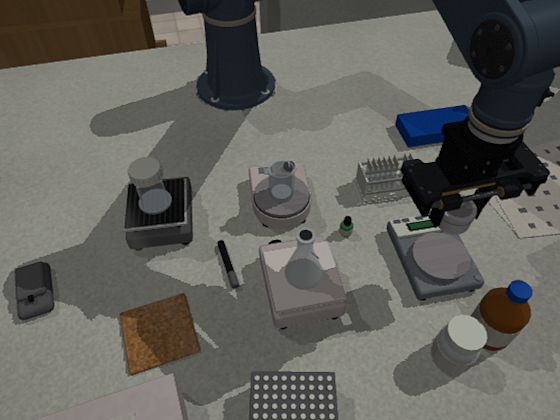

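View pics/t7.png

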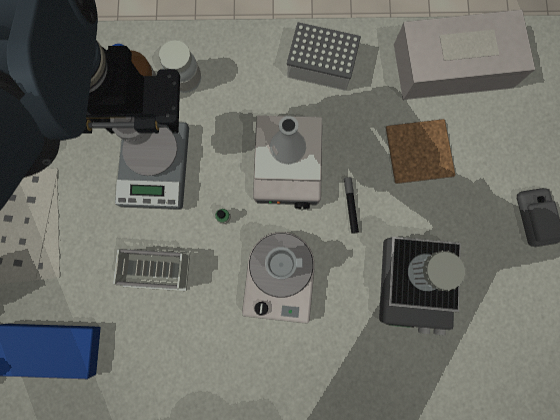

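The flask stands upright and centred on the hot plate: rim at (125,288) in the top view and (236,306) in the scene view. I'll lower the tin onto the balance.

```bash
python3 -m crank '[[[0,0,0,-0.0008,0.015,0.0115,50],[0,0,0,0,0.035,0,50],[0,0,0,0,0.025,0,50],[0,0,0,0,0.012,0,50],[0,0,0,0,0.004,0,50]]]'
python3 -m crank '[[[0,0,0,0,0,0,50],[0,0,0,0,0.002,0,50],[0,0,0,0,0.0015,0,50],[0,0,0,0,0,0,50],[0,0,0,0,0,0,50]]]'
```

```text
time: 39.45
position: [0.6585, 0.2532, 0.0665]
tool_rot: [0.707, 0.0, -0.001, -0.707]
ft_force: [0.1, -0.4, -0.5]
grip_width: 0.056
time: 40.08
position: [0.6588, 0.2528, 0.0638]
tool_rot: [-0.707, -0.0, 0.0, 0.707]
ft_force: [-1.5, -0.9, -1.1]
grip_width: 0.056
```

```bash
python3 -m crank '[[[0,0,0,0,0.001,0,50],[0,0,0,0,0.0007,0,50],[0,0,0,0,0,0,50],[0,0,0,0,0,0,50],[0,0,0,0,0,0,50]]]'
```

```text
time: 40.7
position: [0.6588, 0.2528, 0.0619]
tool_rot: [0.707, 0.0, -0.0, -0.707]
ft_force: [-0.0, -0.3, -1.9]
grip_width: 0.0558
```

```bash
python3 -m crank '[[[0,0,0,0,0.0006,0,50],[0,0,0,0,0,0,50],[0,0,0,0,0.0004,0,50],[0,0,0,0,0,0,50],[0,0,0,0,0,0,50]]]'
```

```text
time: 41.32
position: [0.6588, 0.2528, 0.0613]
tool_rot: [-0.707, -0.0, 0.0, 0.707]
ft_force: [-0.6, -0.6, 3.2]
grip_width: 0.0559
```

Contact made. I'll release, rise, and move aside over free space (towards -x, above the slide rack's height).

```bash
python3 -m crank '[[[0,0,0,0,0,0,75],[0,0,0,0,0,0,100],[0,0,0,0,0,0,100],[0,0,0,0,0,0,100],[0,0,0,0,-0.02,0,100]]]'
python3 -m crank '[[[0,0,0,0,-0.04,0,100],[0,0,0,0,-0.05,0,100],[0,0,0,0,-0.05,0,100],[0,0,0,-0.02,-0.03,0.02,100],[0,0,0,-0.03,0,0.03,100]]]'
python3 -m crank '[[[0,0,0,-0.035,0,0.035,100],[0,0,0,-0.035,0,0.035,100],[0,0,0,-0.035,0,0.035,100],[0,0,0,-0.035,0,0.035,100],[0,0,0,-0.035,0,0.035,100]]]'
python3 -m crank '[[[0,0,0,-0.03,0,0.03,100],[0,0,0,0,0,0,100],[0,0,0,0,0,0,100],[0,0,0,0,0,0,100],[0,0,0,0,0,0,100]]]'
python3 - <<'E'
from rig import robot
from h import *
S=[("tin",.6599,.2521,.046,.036),("beaker",.4482,.0134,.046,.07),("jar",.4304,-.2278,.07,.092),("flask",.6523,-.0008,.07,.105)]
for n in("scene","top"):
    c=robot.camera(n); cv2.imwrite(f"pics/{n}9.png",c["img"][:,:,::-1])
    print(n,[(a,np.round(proj(c,[x,y,z+h]),1).tolist()) for a,x,y,z,h in S])
    if n=="top":
        im=c["img"][:,:,::-1]; f=4
        def cr(r0,c0,w=90): return cv2.resize(im[r0:r0+w,c0:c0+w],None,fx=f,fy=f,interpolation=cv2.INTER_CUBIC)
        cv2.imwrite("pics/z9a.png",np.hstack([cr(105,105),cr(100,245)])); cv2.imwrite("pics/z9b.png",np.hstack([cr(220,235),cr(230,380)]))
E
```

```text
time: 41.95
position: [0.6572, 0.2524, 0.0796]
tool_rot: [0.707, -0.001, -0.002, -0.707]
ft_force: [0.3, 0.8, 0.9]
grip_width: 0.0862
time: 42.58
position: [0.6113, 0.3031, 0.2568]
tool_rot: [-0.706, -0.003, -0.004, 0.708]
ft_force: [0.4, 1.2, -0.7]
grip_width: 0.087
time: 43.2
position: [0.4326, 0.4789, 0.2527]
tool_rot: [-0.707, -0.001, -0.001, 0.708]
ft_force: [-0.7, 0.2, -0.2]
grip_width: 0.0866
time: 43.82
position: [0.4046, 0.5069, 0.251]
tool_rot: [-0.707, 0.0, -0.001, 0.707]
ft_force: [-0.5, -0.1, 0.6]
grip_width: 0.0876
scene [('tin', [241.6, 446.0]), ('beaker', [167.3, 280.6]), ('jar', [165.5, 143.3]), ('flask', [234.0, 304.4])]
top [('tin', [142.6, 143.1]), ('beaker', [262.8, 280.7]), ('jar', [272.3, 445.8]), ('flask', [125.6, 288.8])]
```

View pics/scene9.png

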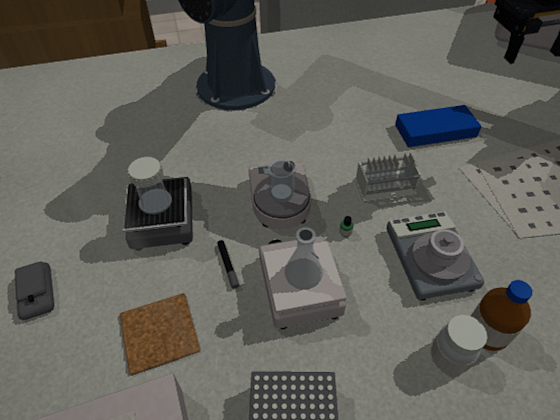

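View pics/z9a.png

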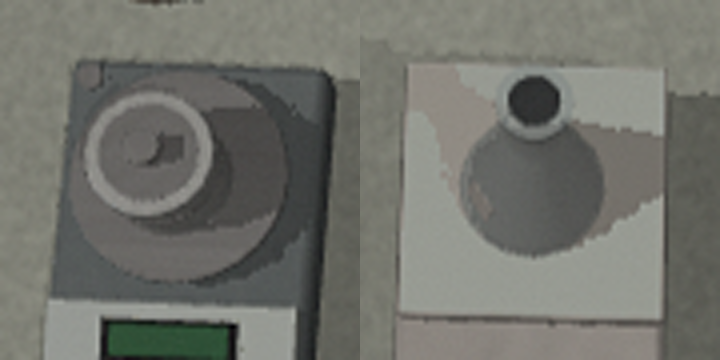

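View pics/z9b.png

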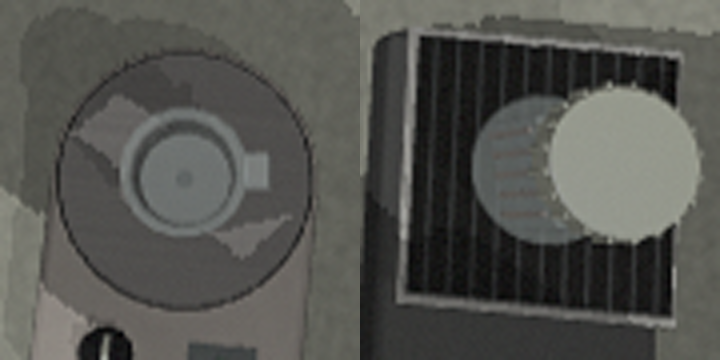

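```bash
python3 -c "
from rig import robot
print(robot.hand_in())"
```

```text
the job is handed in; nothing more can be done
None
```

All four vessels are on their own plates, and I've handed the job in at about 44 s of the 141 s allowed. I parked the tin on the cork mat, then moved the jar to the shaker, the beaker to the stirrer, the flask to the hot plate and the tin to the balance.

- **Position:** In the last top view each vessel is upright. Each is within 1–2 pixels (about 2–3 mm) of its plate centre. The cork mat is empty, and the slide rack looks unmoved and was never touched. The gripper was open and well away from everything.
- **Forces:** No reading passed 12 N, which came when the beaker touched down; the others were about 5 N or less. These were read only at the end of each call, so a brief peak in between would not show.
- **Flask grip:** The jaws stopped at about 28 mm, wider than the 24 mm neck, so the pads probably caught the 30 mm rim. I checked both views after lifting: it hung upright, within about 3 mm, and it set down normally.

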